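# File-test strokes on a plate edge

### The arm

A 6-joint arm with a two-finger parallel gripper is mounted at the origin on a cart in front of the work surface, level with it; the furniture and walls round the work are solid. World frame = base frame: x ahead of the robot, y to its left, z up, the work surface at z = 0. Lengths are in m, angles in rad, forces in N, time in s.
With the tool pointing down it reaches from about 0.275 to 0.725 m from the base axis. Payload 15.9 kg.
Tool frame: the origin (TCP) lies on the centre line of the jaws, within the pads' length; the fingertips stand 22 mm ahead of it and the grasp point (between the pads) lies 3 mm ahead of it (ctrl.tip_reach is the distance from the TCP to the fingertips, in m); z points along the fingers, y is the line along which they close (so a half turn about z gives the same grasp; the last joint's range is limited). The gripper opens to 85 mm and grips with 20 to 120 N. Pads are 22 mm wide; open, the fingers measure 114 mm over their backs; the gripper's body (76 mm by 85 mm) begins 54 mm behind the grasp point. The pads swing forward as they close: fully open they stand 13 mm farther back than shut.
Start: joints at [0, 0.213, -0.034, 1.323, 0, 1.571], TCP at [0.5, -0, 0.253] pointing down, gripper open.
Joint ranges: [-2.98, 2.98], [-0.74, 1.72], [-1.14, 1.35], [-2.1, 2.04], [-1.57, 1.44], [-3.14, 3.14]. Speed limits (rad/s): [1.89, 1.89, 2.39, 2.57, 3.14, 3.14].

### API

Orientations are given as [roll, pitch, yaw] about the fixed x, y, z axes, in that order (R = Rz(yaw) Ry(pitch) Rx(roll)).
In Python, from cell import ctrl gives the robot as it stands.
- The arm moves only by the tool apply_moves, never from a script. Its argument "motion" is a list that holds one entry, the list of rows, each a list of 5 numbers: the gripper command: -1 is shut, 1 is fully open, values between are in proportion, then the shift along the tool's x, y, z in units of 25 mm (1.0 is 25 mm), then the turn about the tool's z in units of 6 degrees (1.0 is 6 degrees). In form: [[[hand, x, y, z, spin], ...]]. A call has 1 to 5 rows; each row is the pose to reach, as a shift and turn from the pose commanded when the call began, along the tool's axes at that moment; what a row does not reach only later rows make up. A row lasts 1/12 s, in which the tool goes at most 41.7 mm and 7.16 degrees, less where a joint would pass 70% of its speed; a pose out of reach is approached as far as the arm can. A call with a gripper value outside its range is refused whole. The fingers move at their own pace and stop on an object; the grip force is fixed at half the most. Time passes only in rows, so rows that repeat a pose let the fingers close. It gives the time, the measured TCP pose, the force, the opening and the grip force at its end, in the units of the state.
- ctrl.sense(): the state, without advancing time (a new reading comes with each control period).
- ctrl.grab_frame(name): name is "scene" or "side" or "wrist"; returns (picture, depth): 480x640x3 uint8, red, green, blue; 480x640 float32, m along the optical axis (not along the pixel's ray), 0 where there is no reading.
- ctrl.camera_model(name): a dict with "fx", "fy", "cx", "cy" (pixels), "rvec" (rotation vector, rad) and "tvec" (3), from world to camera coordinates, as OpenCV has them. Camera axes: x right, y down, z forward; pixel columns grow to the right and rows downward; lengths in m; the calibration is good to about 2 mm. The wrist camera is an equidistant fisheye: a pixel r from the principal point sees the ray r / f radians off the axis. A picture is of the moment at which its call begins: read the wrist's pose just before it. camera_model takes no time and is no camera call; for the wrist camera it gives the pose at the moment of the call.
- ctrl.hand_in(): hands the job in; it is judged then, once.
Trained networks look in the newest picture that a camera, given by its name, has taken for a name from the list of things; names that differ only in an ending like _2 or _b are one class to them, and where a whole thing is asked for, a point or a joint stands for the part that bears it (a point fixed in the world has none). Each returns a list of dicts, best first, with "score" (0 to 1); they miss things now and then, are a little off and sometimes report something else, mostly with a low value. They report only what shows in the picture. A call takes as long as a camera call.
- ctrl.spot_in(camera, name): "rect" ([left, top, right, bottom] in pixels, round what is visible of it).
- ctrl.tip_of(camera, name): "at" ([column, row] in pixels: a listed point, or the origin of a listed thing).
The state is a dict: "time_s": time; "qpos": joint angles; "joint_velocities": joint speeds; "joint_efforts": joint torques, N m; "eef_pos": TCP position; "tool_rot": TCP orientation; "force": force on the tool from outside, world axes, zero at the start; "ft_torque": the same for the moment, N m; "grip_width": opening from 0.0 (shut) to 1.0 (fully open); "finger_force": force on a finger pad.
Only numpy, scipy, OpenCV 4.12 (cv2) and the standard library are available. Lean on these libraries where they do the work, as an engineer would, in place of code of your own. Each camera call takes 0.05 s, during which the arm holds its last target. There are 200 camera calls.

### The job

Take the file from its tray and push it across the edge of the plate in the rig for at least three forward strokes, held level and straight, with a light steady pressure of about 8 newtons (never as much as 16) and each running from the front part of the blade to the back part. Lift the file off the plate on every return, never dragging it back, and when done put it back in its tray as it lay. Leave everything else where it is.

Things in the scene. Friction and masses are not known exactly. Their poses are not given: they have to be found in the camera images.
- file_grip (a point): centre of the file's upright wooden grip, a block 40 long (x) x 24 wide (y) x 36 mm tall on the middle of the blade. It is 30 mm above the blade's underside and 18 mm below the grip's top. x points along the blade to its narrower toe (the way it cuts), z up
- file: the file: flat steel blade 150 long (x) x 24 wide x 6 mm thick with the grip on top, flat toothed underside; origin at the centre of the underside, axes as file_grip; 0.15 to 0.31 kg
- rig: file-test rig fixed to the table: grey base 130 (x) x 84 (y) mm with a sprung slide that carries two dark jaws holding a steel plate on edge. Origin at the centre of the base's underside, on the table; +x is the forward stroke direction (roughly away from the robot), z up
- rig_plate (a point): point fixed to the rig 60 mm above the table, at the tops of the jaws, in the middle of the 5 mm thick, 60 mm long plate, whose top edge runs along the rig's y. The edge stands 3 to 19 mm above this point, different each time: find it by touch. The plate gives downward 1 mm per 6 N, 9 mm at most
- rig_slide (a joint): travel of the sprung slide along the rig's x, m: 0 at rest, positive when the plate is dragged forward (1.5 N per mm), stops at +-6 mm; it springs back by itself
- file_rest: grey shallow tray fixed to the table, the file's place: inside 164 (x) x 36 (y) mm, floor 4 mm above the table, rim 10 mm. Origin at the centre of its underside; x along its length, the way the file's toe points as it lies there
- ball_box: bystander: small lidded box, 42 x 62 x 21 mm; origin under its centre
- mount_a7: bystander: round specimen mount, 38 mm across, 20 mm high; origin under its centre
- mount_a4: bystander: round specimen mount, 30 mm across, 22 mm high; origin under its centre
- feeler_gauge: bystander: folded feeler gauge, 16 x 95 x 12 mm; origin under its centre
- marker_black: bystander: marker pen, 12 x 136 x 14 mm; origin under its centre
- loupe: bystander: stand magnifier, 39 mm across, 34 mm high; origin under its centre

How it is judged:
By the outcome, as a careful person would: the job done as asked, in the order asked, and still so for the second after the job is handed in, with the robot touching nothing.
It also fails if it takes over 72 s, if anything falls off the work surface, if the arm or the gripper's body presses on something with over 40 N, if the wrist force passes 120 N, or if a joint passes its speed limit or range.

## Working session

There is one attempt and no reset: what is moved stays moved. The work goes in short steps, Python scripts to look and compute and a tool call to move; the robot and the scene stay as the last step left them, time stands still between calls to the robot, and variables do not carry over. Pictures are saved under pics/ and viewed, at most 10 in all, crops included, and the job is handed in when it is done.

Besides the shell and the picture viewer there is one more tool, called after ">>>" as name([rows], argument=value, ...), one row to a line, values as JSON. apply_moves: Moves the arm, as the interface text tells. Its arguments: {"type":"object","properties":{"motion":{"type":"array","items":{"type":"array","items":{"type":"array","items":{"type":"number"}}}}},"required":["motion"]}

```bash
mkdir -p pics
cat > h.py <<'E'
import numpy as np, cv2
from cell import ctrl
def T(name):
    m=ctrl.camera_model(name); R=cv2.Rodrigues(np.array(m["rvec"],float))[0]; return m,R,np.array(m["tvec"],float).ravel()
def ray(name,uv):
    m,R,t=T(name); x=(uv[0]-m["cx"])/m["fx"]; y=(uv[1]-m["cy"])/m["fy"]
    if name=="wrist":
        r=np.hypot(x,y); k=np.sin(r)/r if r>1e-9 else 1; d=np.array([x*k,y*k,np.cos(r)])
    else: d=np.array([x,y,1.])
    return -R.T@t, R.T@d
def at_z(name,uv,z):
    o,d=ray(name,uv); return o+d*(z-o[2])/d[2]
def cloud(name,dep):
    m,R,t=T(name); v,u=np.mgrid[:480,:640]; x=(u-m["cx"])/m["fx"]; y=(v-m["cy"])/m["fy"]
    if name=="wrist":
        r=np.hypot(x,y)+1e-9; x,y=x*np.tan(r)/r,y*np.tan(r)/r
    P=np.stack([x*dep,y*dep,dep],-1); return (P-t)@R
E
python3 - <<'E'
from h import *
s=ctrl.sense(); print(s["time_s"],s["eef_pos"],s["tool_rot"],s["force"])
for c in ["scene","wrist","side"]:
    p,d=ctrl.grab_frame(c); cv2.imwrite(f"pics/{c}0.png",p[:,:,::-1]); np.save(f"{c}0.npy",d)
    for n,z in [("file_grip",.034),("file",.004),("rig_plate",.06),("rig",0),("file_rest",0)]:
        r=ctrl.tip_of(c,n)
        if r: print(c,n,round(r[0]["score"],2),np.round(r[0]["at"]),np.round(at_z(c,r[0]["at"],z),4))
print(ctrl.sense()["time_s"])
E
```

```text
0.0 [ 4.99670787e-01 -1.81757585e-05  2.52792617e-01] [-3.14043027e+00  4.04740721e-05  1.57079671e+00] [ 0.10890299 -0.40623747 -0.13684254]
scene file_grip 0.81 [359. 327.] [ 0.5045 -0.122   0.034 ]
scene file 0.73 [359. 337.] [ 0.5048 -0.1247  0.004 ]
scene rig_plate 0.66 [279. 228.] [0.5113 0.1908 0.06  ]
scene rig 0.81 [283. 251.] [0.509  0.1767 0.    ]
scene file_rest 0.72 [356. 334.] [ 0.5077 -0.113   0.    ]
wrist file_grip 0.79 [327. 320.] [ 0.5069 -0.1159  0.034 ]
wrist file 0.61 [326. 307.] [ 0.506  -0.1159  0.004 ]
wrist rig_plate 0.56 [334.   4.] [0.5114 0.1849 0.06  ]
wrist rig 0.57 [330.  20.] [0.5091 0.1886 0.    ]
wrist file_rest 0.86 [325. 303.] [ 0.505  -0.1134  0.    ]
side file_grip 0.89 [336. 213.] [ 0.5101 -0.1259  0.034 ]
side file 0.87 [335. 224.] [ 0.5125 -0.1153  0.004 ]
side rig_plate 0.82 [317. 267.] [0.5136 0.183  0.06  ]
side rig 0.59 [318. 289.] [0.5124 0.1894 0.    ]
side file_rest 0.8 [341. 228.] [ 0.4924 -0.1008  0.    ]
0.9
```

View pics/scene0.png

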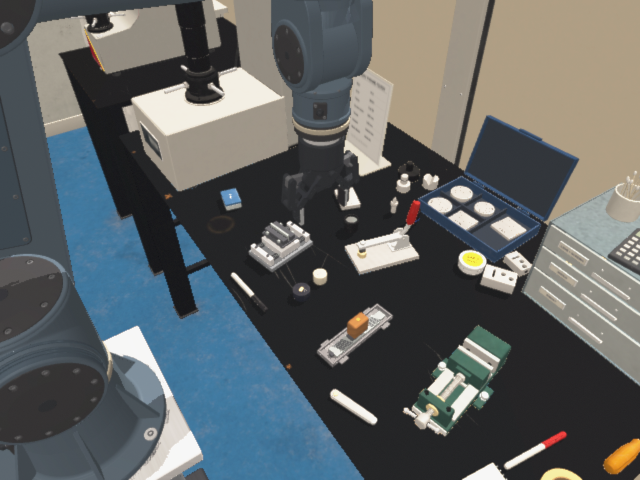

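View pics/wrist0.png

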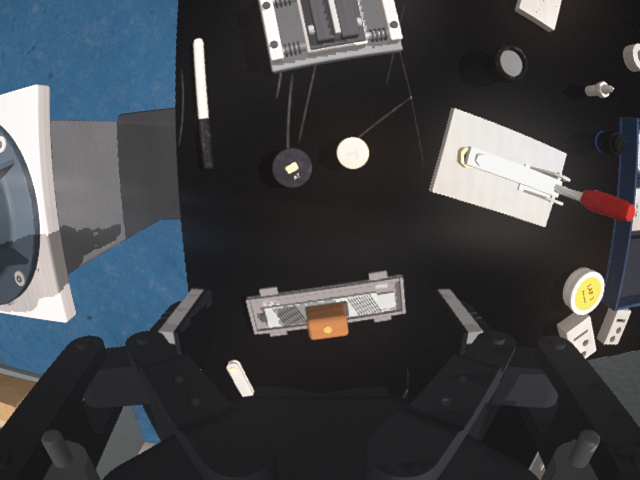

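The scene shows the file with its orange grip in the tray (scene 357,325; wrist 327,320), and the rig up-left (scene 280,245; wrist 333,20). Next I get the yaws from depth and a closer crop of the blade.

Run:
```python
from h import *
def rect(P):
    r=cv2.minAreaRect(P[:,:2].astype(np.float32)*1000); print(len(P),np.round(r[0],1),np.round(r[1],1),round(r[2],1))
for c in ["scene","side"]:
    d=np.load(c+"0.npy"); P=cloud(c,d); ok=d>0
    def box(x0,x1,y0,y1,z0,z1): 
        return P[ok&(P[...,0]>x0)&(P[...,0]<x1)&(P[...,1]>y0)&(P[...,1]<y1)&(P[...,2]>z0)&(P[...,2]<z1)]
    print(c)
    print("grip");rect(box(.45,.57,-.17,-.07,.045,.06))
    print("tray");rect(box(.40,.61,-.17,-.07,.0045,.02))
    print("rig"); rect(box(.40,.61,.12,.27,.012,.1))
    for lo,hi in [(.012,.03),(.03,.045),(.045,.057),(.057,.064),(.064,.09)]:
        q=box(.40,.61,.12,.27,lo,hi); print(lo,hi,end=' '); 
        if len(q)>3: rect(q)
# zooms
a=cv2.imread("pics/wrist0.png")[265:350,235:420]; b=cv2.imread("pics/side0.png")
b1=b[175:330,240:420]
cv2.imwrite("pics/z.png",np.vstack([cv2.resize(a,(555,255),interpolation=2),cv2.resize(b1,(555,340),interpolation=2)]))
```

```text
scene
grip
224 [ 504.4 -117.9] [40.5 24.5] 10.6
tray
1217 [ 504.2 -119.6] [176.6  85. ] 0.9
rig
1566 [505.8 180.6] [128.4  82.2] 11.0
0.012 0.03 628 [505.8 180.6] [128.4  82.2] 11.0
0.03 0.045 411 [506.5 183. ] [125.2  73.6] 10.3
0.045 0.057 195 [505.7 182.9] [49.8 74.6] 11.0
0.057 0.064 292 [505.2 182.9] [45.4 70.4] 10.7
0.064 0.09 40 [506.5 181.8] [58.3 14. ] 88.6
side
grip
79 [ 504.1 -112.8] [37.9 25.4] 8.2
tray
506 [ 502.2 -119. ] [181.   90.2] 1.4
rig
1447 [507.  190.3] [129.7  81.3] 10.4
0.012 0.03 626 [506.6 191.9] [129.   79.8] 11.3
0.03 0.045 368 [507.6 187.6] [124.   75.7] 10.4
0.045 0.057 159 [507.5 187.8] [49.8 72.1] 10.5
0.057 0.064 258 [508.1 185.7] [45.4 70.3] 8.4
0.064 0.09 36 [509.9 185.9] [23.3 59.9] 6.1
```

View pics/z.png

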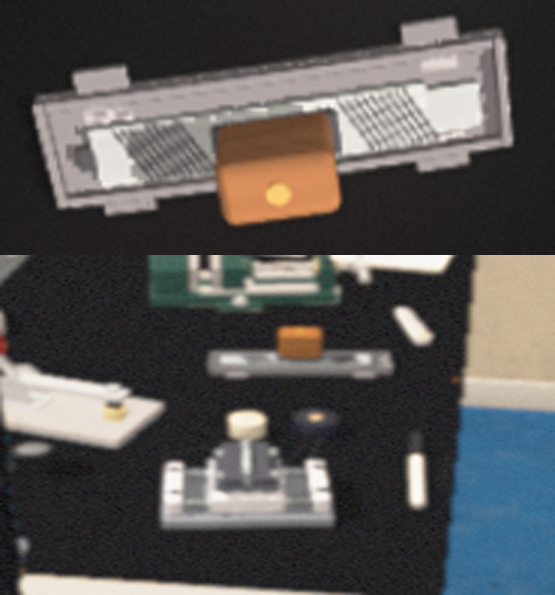

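The tang shows at the left end of the blade (crop 80,157), so the toe should point away from the robot along +x, at about 10° yaw. The rig is also at about 10.7°. I move above the file.

>>> apply_moves([
  [[1,-4.6,0.2,3.6,-1.6],[1,-4.6,0.2,3.6,-1.6],[1,-4.6,0.2,3.6,-1.6],[1,-4.6,0.2,3.6,-1.6],[1,-4.6,0.2,3.6,-1.6]],
])

```text
time_s: 1.32
eef_pos: [0.5033, -0.1177, 0.1601]
tool_rot: [-3.137, -0.001, 1.735]
force: [0.1, -0.2, 0.6]
grip_width: 0.999
finger_force: 0.0
```

```bash
cat > w.py <<'E'
from h import *
import sys
s=ctrl.sense(); print(s["time_s"],np.round(s["eef_pos"],4),np.round(s["tool_rot"],3),np.round(s["force"],2),s["grip_width"],ctrl.tip_reach)
p,d=ctrl.grab_frame("wrist"); cv2.imwrite(f"pics/{sys.argv[1]}.png",p[:,:,::-1]); np.save("w.npy",d)
for n,z in [("file_grip",.034),("rig_plate",.06)]:
    for r in ctrl.tip_of("wrist",n)[:1]: print(n,r["score"],np.round(r["at"]),np.round(at_z("wrist",r["at"],z),4))
P=cloud("wrist",d).reshape(-1,3)
np.save("P.npy",P)
def rect(z0,z1,c,h):
    q=P[(P[:,2]>z0)&(P[:,2]<z1)&(np.abs(P[:,:2]-c)<h).all(1)]
    if len(q)>5:
        r=cv2.minAreaRect(q[:,:2].astype(np.float32)*1000); print(z0,z1,len(q),np.round(r[0],1),np.round(r[1],1),round(r[2],1),np.round(np.median(q[:,2]),4))
c=np.array(eval(sys.argv[2]))
for z0,z1 in eval(sys.argv[3]): rect(z0,z1,c,.1)
E
python3 w.py w1 "(.505,-.115)" "[(.044,.06),(.03,.06),(.0085,.013),(.003,.02)]"
```

```text
1.3167 [ 0.5033 -0.1177  0.1601] [-3.137e+00 -1.000e-03  1.735e+00] [ 0.06 -0.19  0.56] 0.999329072593879 0.022
file_grip 0.69 [328. 234.] [ 0.5099 -0.1152  0.034 ]
0.044 0.06 2274 [ 508.7 -112.2] [40.  23.3] 9.8 0.0566
0.03 0.06 2532 [ 508.7 -112. ] [40.  23.7] 9.6 0.0565
0.0085 0.013 3879 [ 507.7 -109.8] [171.2  59.5] 9.3 0.0093
0.003 0.02 55359 [ 505. -115.] [200. 200.] 90.0 0.005
```

View pics/w1.png

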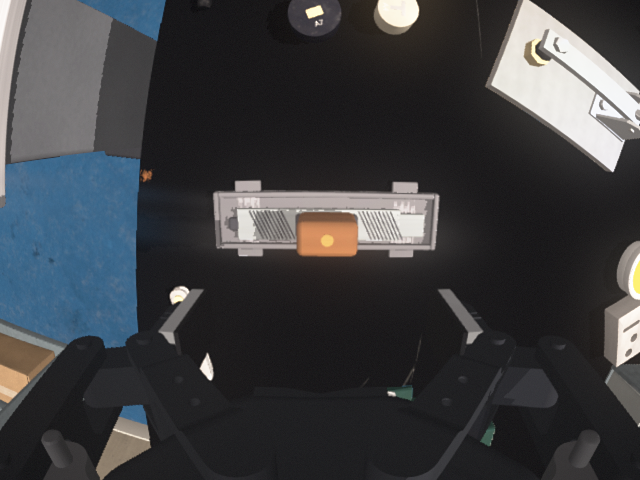

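The wrist view shows the tray square to the tool. The grip is at (328,234), the tang at the left (233,224) and the toe at the right. The grip lies at about (0.507, -0.1145) with a yaw of 9.5°. I descend in stages.

>>> apply_moves([
  [[1,0.08,0.16,1.2,0],[1,0.08,0.16,2.4,0],[1,0.08,0.16,3.2,0],[1,0.08,0.16,3.2,0],[1,0.08,0.16,3.2,0]],
])

```text
time_s: 1.88
eef_pos: [0.5086, -0.1115, 0.0839]
tool_rot: [-3.141, -0.0, 1.74]
force: [0.6, 0.1, 0.9]
grip_width: 0.997
finger_force: 0.0
```

```bash
python3 w.py w2 "(.507,-.114)" "[(.044,.062)]"
```

```text
1.8833 [ 0.5086 -0.1115  0.0839] [-3.141 -0.     1.74 ] [0.58 0.13 0.95] 0.9968772204579353 0.022
file_grip 0.88 [318. 283.] [ 0.5097 -0.118   0.034 ]
0.044 0.062 4486 [ 507.9 -115.6] [40.  23.9] 9.7 0.0545
```

>>> apply_moves([
  [[1,-0.14,-0.04,1.0,0],[1,-0.14,-0.04,1.86,0],[1,-0.14,-0.04,1.86,0],[1,-0.14,-0.04,1.86,0],[-1,-0.14,-0.04,1.86,0]],
])

```text
time_s: 2.45
eef_pos: [0.5092, -0.1161, 0.0385]
tool_rot: [3.14, 0.001, 1.738]
force: [0.4, -0.1, -0.1]
grip_width: 0.882
finger_force: 0.0
```

>>> apply_moves([
  [[-1,0,0,0,0],[-1,0,0,0,0],[-1,0,0,0,0],[-1,0,0,0,0],[-1,0,0,0,0]],
])

```text
time_s: 2.87
eef_pos: [0.5089, -0.1161, 0.0379]
tool_rot: [3.14, 0.001, 1.738]
force: [-2.6, -0.5, 11.1]
grip_width: 0.464
finger_force: 60.9
```

>>> apply_moves([
  [[-1,0,0,0,0],[-1,0,0,-0.4,0],[-1,0,0,-1.2,0],[-1,0,0,-2.4,0],[-1,0,0,-4,0]],
])

```text
time_s: 3.28
eef_pos: [0.5066, -0.1156, 0.1369]
tool_rot: [-3.138, -0.001, 1.738]
force: [1.4, -0.2, -1.4]
grip_width: 0.463
finger_force: 60.7
```

>>> apply_moves([
  [[-1,0,0,0,0],[-1,0,0,0,0],[-1,0,0,0,0]],
])

```text
time_s: 3.53
eef_pos: [0.5081, -0.1159, 0.1368]
tool_rot: [3.141, 0.0, 1.738]
force: [0.0, -1.1, -1.9]
grip_width: 0.457
finger_force: 61.0
```

Run:
```python
from h import *
s=ctrl.sense(); print(s)
P=None
for c in ["scene","side"]:
    p,d=ctrl.grab_frame(c); cv2.imwrite(f"pics/{c}3.png",p[:,:,::-1]); 
    for r in ctrl.tip_of(c,"file")[:1]: print(c,r["at"],np.round(at_z(c,r["at"],s["eef_pos"][2]-.033),4))
    if c=="side": x,y=map(int,r["at"]); cv2.imwrite("pics/s3z.png",cv2.resize(p[y-60:y+60,x-80:x+80,::-1],(640,480)))
```

```text
{'time_s': 3.5333, 'qpos': array([-2.24363612e-01,  3.06472932e-01, -2.10739487e-01,  1.05342241e+00,
       -1.29637464e-05,  1.17889910e+00]), 'joint_velocities': array([-9.04036187e-05,  2.01880762e-02, -2.27639889e-02, -7.35330268e-03,
       -5.52187021e-04, -3.76034367e-04]), 'joint_efforts': array([ 4.29194124e-04, -7.81923366e+01,  4.88415349e+01,  2.64886273e-01,
        1.49980406e-03,  1.97605250e-04]), 'eef_pos': array([ 0.50806083, -0.1159463 ,  0.13684667]), 'tool_rot': array([3.14144835e+00, 7.36644282e-05, 1.73832993e+00]), 'force': array([ 0.0451681 , -1.14533131, -1.8870543 ]), 'ft_torque': array([-0.00514417,  0.03488903, -0.03088432]), 'finger_force': 60.95378637313843, 'grip_width': 0.45733033111840116}
scene [359.7, 304.2] [ 0.5026 -0.1222  0.1038]
side [335.1, 191.5] [ 0.5136 -0.1267  0.1038]
```

View pics/s3z.png

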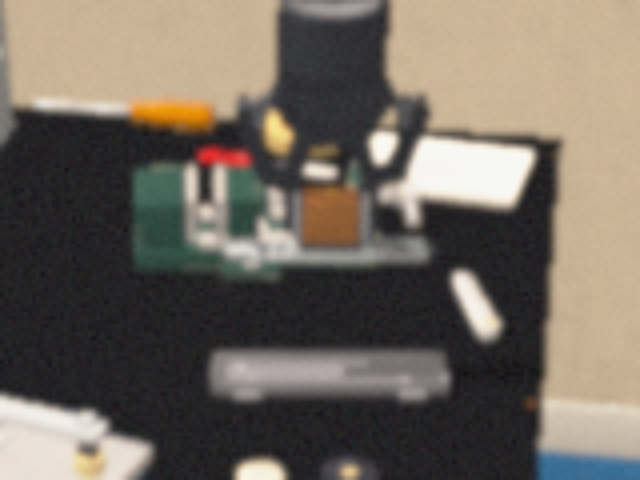

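The side view shows the file held level above its empty tray. I carry it toward the rig and look with the wrist camera on the way.

>>> apply_moves([
  [[-1,1.4,0.2,0,0],[-1,2.8,0.4,0,-0.1],[-1,4.2,0.6,0,-0.18],[-1,5.6,0.8,0,-0.18],[-1,6.4,0.86,0,-0.18]],
])

```text
time_s: 4.15
eef_pos: [0.502, 0.0482, 0.1361]
tool_rot: [-3.14, -0.001, 1.759]
force: [0.6, -0.0, -1.2]
grip_width: 0.465
finger_force: 60.9
```

>>> apply_moves([
  [[-1,0,0,0,0],[-1,0,0,0,0]],
])

```text
time_s: 4.32
eef_pos: [0.5022, 0.0462, 0.1362]
tool_rot: [-3.14, -0.0, 1.759]
force: [-0.4, -0.7, -1.5]
grip_width: 0.461
finger_force: 60.9
```

```bash
python3 w.py w4 "(.51,.185)" "[(.013,.035),(.013,.1),(.045,.066),(.052,.066),(.066,.09)]"
```

```text
4.3167 [0.5022 0.0462 0.1362] [-3.14  -0.     1.759] [-0.36 -0.67 -1.5 ] 0.46101687266738467 0.022
file_grip 0.94 [321. 316.] [ 0.5125 -0.0047  0.034 ]
rig_plate 0.93 [383.  13.] [0.5102 0.1846 0.06  ]
0.013 0.035 9889 [510.5 175.7] [129.5  68.4] 10.9 0.0217
0.013 0.1 17961 [510.5 175.7] [129.5  68.4] 10.9 0.0338
0.045 0.066 6527 [511.4 173. ] [50.6 51.1] 11.2 0.061
0.052 0.066 4745 [511.  172.1] [45.9 43.3] 10.3 0.0615
0.066 0.09 488 [511.5 171.9] [ 5.3 36.3] 10.9 0.0668
```

View pics/w4.png

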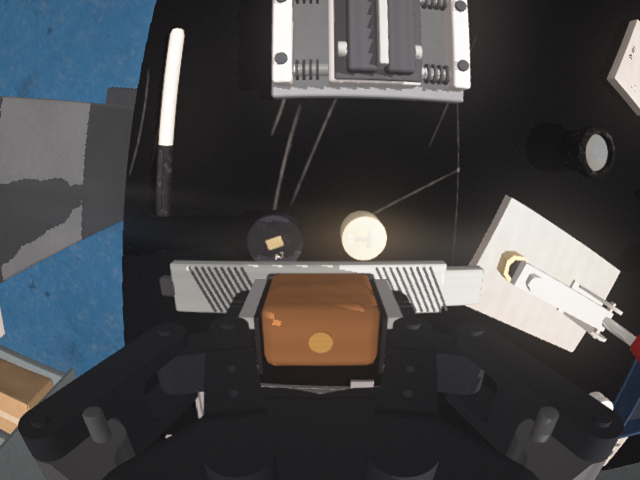

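The wrist view confirms the narrower toe is on the right (465,285). The rig plate is at the top (383,13), near (0.509, 0.185) with a yaw of 10.9°, and the tool is parallel to it. I go to the stroke start, with the plate under the front of the blade.

>>> apply_moves([
  [[-1,1.4,-0.1,0,0],[-1,2.8,-0.2,0,0],[-1,4.2,-0.4,0,0],[-1,5.4,-0.5,0.4,0],[-1,5.4,-0.5,0.7,0]],
])

```text
time_s: 4.88
eef_pos: [0.4646, 0.1788, 0.119]
tool_rot: [3.141, -0.001, 1.759]
force: [-0.2, -0.7, -1.5]
grip_width: 0.457
finger_force: 60.8
```

>>> apply_moves([
  [[-1,0,0,0,0],[-1,0,0,0,0],[-1,0,0,0,0]],
])

```text
time_s: 5.13
eef_pos: [0.4659, 0.1745, 0.1196]
tool_rot: [3.142, 0.0, 1.755]
force: [-0.2, 0.4, -1.7]
grip_width: 0.462
finger_force: 60.9
```

Run:
```python
import numpy as np
P=np.load("P.npy"); c=np.array([.5112,.172]); a=np.radians(10.9); R=np.array([[np.cos(a),np.sin(a)],[-np.sin(a),np.cos(a)]])
q=(P[:,:2]-c)@R.T; m=(abs(q[:,1])<.02)&(P[:,2]>.04)&(P[:,2]<.1)
for lo in np.arange(-.012,.012,.001):
    k=m&(q[:,0]>=lo)&(q[:,0]<lo+.001); print(round(lo,3),k.sum(),np.round(np.percentile(P[k,2],[5,50,95]),4) if k.sum() else '')
```

```text
-0.012 136 [0.0603 0.0616 0.0627]
-0.011 128 [0.0608 0.0617 0.063 ]
-0.01 127 [0.0606 0.0617 0.0628]
-0.009 133 [0.0603 0.0615 0.0627]
-0.008 127 [0.0604 0.0617 0.0628]
-0.007 127 [0.0606 0.0617 0.0627]
-0.006 130 [0.0604 0.0617 0.0628]
-0.005 122 [0.0604 0.0617 0.0628]
-0.004 119 [0.0603 0.0612 0.0624]
-0.003 206 [0.0595 0.0617 0.067 ]
-0.002 165 [0.0572 0.0662 0.0678]
-0.001 138 [0.0543 0.0666 0.0681]
0.0 141 [0.051  0.0666 0.0681]
0.001 128 [0.0545 0.0667 0.0679]
0.002 109 [0.0502 0.0661 0.0674]
0.003 58 [0.0565 0.0611 0.0624]
0.004 133 [0.0604 0.0614 0.0627]
0.005 130 [0.0604 0.0616 0.0628]
0.006 127 [0.0605 0.0617 0.0627]
0.007 125 [0.0605 0.0616 0.0628]
0.008 123 [0.0607 0.0617 0.0629]
0.009 127 [0.0604 0.0616 0.0628]
0.01 125 [0.0606 0.0617 0.063 ]
0.011 117 [0.0605 0.0616 0.0627]
```

>>> apply_moves([
  [[-1,0,0,0.1,0],[-1,0,0,0.2,0],[-1,0,0,0.2,0],[-1,0,0,0.2,0]],
])

```text
time_s: 5.47
eef_pos: [0.4654, 0.1753, 0.1142]
tool_rot: [-3.141, 0.0, 1.757]
force: [-0.5, 0.0, -1.7]
grip_width: 0.46
finger_force: 60.9
```

>>> apply_moves([
  [[-1,0,0,0.2,0],[-1,0,0,0.36,0],[-1,0,0,0.44,0],[-1,0,0,0.44,0],[-1,0,0,0.44,0]],
])

```text
time_s: 5.88
eef_pos: [0.4652, 0.1757, 0.1031]
tool_rot: [-3.141, 0.0, 1.757]
force: [-0.1, 0.1, -1.6]
grip_width: 0.466
finger_force: 60.9
```

>>> apply_moves([
  [[-1,0,0,0.04,0],[-1,0,0,0.04,0],[-1,0,0,0.04,0]],
])

```text
time_s: 6.13
eef_pos: [0.4654, 0.1757, 0.1024]
tool_rot: [3.142, -0.0, 1.757]
force: [0.3, 0.5, -1.2]
grip_width: 0.459
finger_force: 60.9
```

>>> apply_moves([
  [[-1,0,0,0.06,0],[-1,0,0,0.06,0],[-1,0,0,0.06,0]],
])

```text
time_s: 6.38
eef_pos: [0.4654, 0.1757, 0.1007]
tool_rot: [-3.141, 0.0, 1.757]
force: [0.0, 0.2, -1.7]
grip_width: 0.461
finger_force: 60.9
```

>>> apply_moves([
  [[-1,0,0,0.04,0],[-1,0,0,0.04,0],[-1,0,0,0.04,0]],
])

```text
time_s: 6.63
eef_pos: [0.4654, 0.1757, 0.0998]
tool_rot: [-3.142, 0.0, 1.757]
force: [-0.8, -0.2, -1.6]
grip_width: 0.459
finger_force: 60.9
```

>>> apply_moves([
  [[-1,0,0,0.04,0],[-1,0,0,0.04,0],[-1,0,0,0.04,0]],
])

```text
time_s: 6.88
eef_pos: [0.4655, 0.1757, 0.0989]
tool_rot: [3.141, -0.0, 1.757]
force: [0.1, -0.1, -0.3]
grip_width: 0.457
finger_force: 61.0
```

>>> apply_moves([
  [[-1,0,0,0.03,0],[-1,0,0,0.03,0],[-1,0,0,0.03,0]],
])

```text
time_s: 7.13
eef_pos: [0.4656, 0.1758, 0.0983]
tool_rot: [3.141, -0.0, 1.757]
force: [0.2, -0.8, 3.3]
grip_width: 0.46
finger_force: 61.4
```

>>> apply_moves([
  [[-1,0,0,0.02,0],[-1,0,0,0.02,0],[-1,0,0,0.02,0]],
])

```text
time_s: 7.38
eef_pos: [0.4657, 0.1758, 0.0978]
tool_rot: [3.141, -0.0, 1.757]
force: [-0.5, -0.0, 4.7]
grip_width: 0.464
finger_force: 61.7
```

>>> apply_moves([
  [[-1,0,0.16,0.01,0],[-1,0,0.32,0.01,0],[-1,0,0.48,0.01,0],[-1,0,0.64,0.01,0],[-1,0,0.8,0.01,0]],
])

```text
time_s: 7.8
eef_pos: [0.4847, 0.1794, 0.0974]
tool_rot: [-3.141, -0.0, 1.757]
force: [-5.4, -1.4, 8.3]
grip_width: 0.46
finger_force: 61.9
```

>>> apply_moves([
  [[-1,0,0.16,-0.01,0],[-1,0,0.32,-0.01,0],[-1,0,0.48,-0.01,0],[-1,0,0.64,-0.01,0],[-1,0,0.8,-0.01,0]],
])

```text
time_s: 8.22
eef_pos: [0.5043, 0.1831, 0.0975]
tool_rot: [-3.141, -0.0, 1.757]
force: [-4.3, -1.1, 7.3]
grip_width: 0.454
finger_force: 61.8
```

>>> apply_moves([
  [[-1,0,0.16,-0.01,0],[-1,0,0.32,-0.01,0],[-1,0,0.48,-0.01,0],[-1,0,0.64,-0.01,0],[-1,0,0.8,-0.01,0]],
])

```text
time_s: 8.63
eef_pos: [0.524, 0.1868, 0.0977]
tool_rot: [-3.14, -0.0, 1.757]
force: [-3.0, -1.4, 5.6]
grip_width: 0.458
finger_force: 61.6
```

>>> apply_moves([
  [[-1,0,0.16,0.01,0],[-1,0,0.32,0.01,0],[-1,0,0.48,0.01,0],[-1,0,0.64,0.01,0],[-1,0,0.8,0.01,0]],
])

```text
time_s: 9.05
eef_pos: [0.5435, 0.1905, 0.0974]
tool_rot: [-3.14, -0.0, 1.757]
force: [-4.5, -1.0, 7.1]
grip_width: 0.458
finger_force: 61.7
```

Finish the stroke, then lift straight up.

>>> apply_moves([
  [[-1,0,0.16,0,0],[-1,0,0.32,0,0],[-1,0,0.48,0,0]],
])

```text
time_s: 9.3
eef_pos: [0.5553, 0.1927, 0.0974]
tool_rot: [-3.14, -0.0, 1.757]
force: [-4.5, -1.1, 6.9]
grip_width: 0.457
finger_force: 61.6
```

>>> apply_moves([
  [[-1,0,0.04,-0.3,0],[-1,0,0.04,-0.7,0],[-1,0,0.04,-0.8,0],[-1,0,0.04,-0.8,0]],
])

```text
time_s: 9.63
eef_pos: [0.5573, 0.1932, 0.1188]
tool_rot: [3.14, -0.0, 1.757]
force: [-0.6, 0.5, -1.3]
grip_width: 0.464
finger_force: 60.8
```

>>> apply_moves([
  [[-1,0,-1,0,0],[-1,0,-2,0,0],[-1,0,-3,0,0],[-1,0,-3.74,0,0],[-1,0,-3.74,0,0]],
])

```text
time_s: 10.05
eef_pos: [0.4616, 0.1749, 0.1175]
tool_rot: [-3.14, 0.0, 1.758]
force: [1.3, 1.1, -1.1]
grip_width: 0.461
finger_force: 61.3
```

>>> apply_moves([
  [[-1,0,0,0.3,0],[-1,0,0,0.6,0],[-1,0,0,0.7,0],[-1,0,0,0.7,0],[-1,0,0,0.7,0]],
])

```text
time_s: 10.47
eef_pos: [0.4652, 0.1756, 0.0996]
tool_rot: [-3.141, 0.0, 1.757]
force: [-0.0, 0.4, -0.9]
grip_width: 0.462
finger_force: 61.2
```

>>> apply_moves([
  [[-1,0,0,0.04,0],[-1,0,0,0.075,0],[-1,0,0,0.075,0],[-1,0,0,0.075,0]],
])

```text
time_s: 10.8
eef_pos: [0.4652, 0.1757, 0.0984]
tool_rot: [3.141, -0.0, 1.757]
force: [-0.6, -1.2, 2.6]
grip_width: 0.462
finger_force: 61.9
```

>>> apply_moves([
  [[-1,0,0,0.03,0],[-1,0,0,0.03,0],[-1,0,0,0.03,0]],
])

```text
time_s: 11.05
eef_pos: [0.4653, 0.1757, 0.0978]
tool_rot: [3.141, -0.0, 1.757]
force: [1.2, -0.5, 6.1]
grip_width: 0.457
finger_force: 62.2
```

>>> apply_moves([
  [[-1,0,0.16,0.005,0],[-1,0,0.32,0.005,0],[-1,0,0.48,0,0],[-1,0,0.64,0,0],[-1,0,0.8,0,0]],
])

```text
time_s: 11.47
eef_pos: [0.4843, 0.1793, 0.0975]
tool_rot: [-3.141, -0.0, 1.757]
force: [-4.5, -1.7, 7.2]
grip_width: 0.461
finger_force: 62.3
```

>>> apply_moves([
  [[-1,0,0.16,0,0],[-1,0,0.32,0,0],[-1,0,0.48,-0.01,0],[-1,0,0.64,-0.01,0],[-1,0,0.8,-0.01,0]],
])

```text
time_s: 11.88
eef_pos: [0.504, 0.183, 0.0977]
tool_rot: [-3.141, -0.0, 1.757]
force: [-4.3, -1.5, 6.8]
grip_width: 0.462
finger_force: 62.2
```

>>> apply_moves([
  [[-1,0,0.16,0,0],[-1,0,0.32,0,0],[-1,0,0.48,0,0],[-1,0,0.64,0,0],[-1,0,0.8,0,0]],
])

```text
time_s: 12.3
eef_pos: [0.5235, 0.1867, 0.0977]
tool_rot: [-3.141, -0.0, 1.757]
force: [-4.4, -0.6, 6.3]
grip_width: 0.458
finger_force: 62.1
```

>>> apply_moves([
  [[-1,0,0.16,0,0],[-1,0,0.32,0,0],[-1,0,0.48,0,0],[-1,0,0.64,0,0],[-1,0,0.8,0,0]],
])

```text
time_s: 12.72
eef_pos: [0.5431, 0.1904, 0.0977]
tool_rot: [-3.141, -0.0, 1.757]
force: [-3.3, -1.2, 6.4]
grip_width: 0.461
finger_force: 62.1
```

>>> apply_moves([
  [[-1,0,0.16,0,0],[-1,0,0.32,0,0],[-1,0,0.48,0,0]],
])

```text
time_s: 12.97
eef_pos: [0.5549, 0.1926, 0.0976]
tool_rot: [-3.14, -0.0, 1.757]
force: [-4.1, -0.9, 6.5]
grip_width: 0.462
finger_force: 62.1
```

>>> apply_moves([
  [[-1,0,0.04,-0.3,0],[-1,0,0.04,-0.7,0],[-1,0,0.04,-0.8,0],[-1,0,0.04,-0.8,0]],
])

```text
time_s: 13.3
eef_pos: [0.5569, 0.1931, 0.119]
tool_rot: [3.14, -0.0, 1.757]
force: [0.0, 0.8, -1.7]
grip_width: 0.46
finger_force: 61.3
```

>>> apply_moves([
  [[-1,0,-1,0,0],[-1,0,-2,0,0],[-1,0,-3,0,0],[-1,0,-3.74,0,0],[-1,0,-3.74,0,0]],
])

```text
time_s: 13.72
eef_pos: [0.4611, 0.1748, 0.1176]
tool_rot: [-3.14, 0.0, 1.758]
force: [1.6, -0.4, -0.7]
grip_width: 0.463
finger_force: 61.6
```

>>> apply_moves([
  [[-1,0,0,0.3,0],[-1,0,0,0.6,0],[-1,0,0,0.7,0],[-1,0,0,0.7,0],[-1,0,0,0.7,0]],
])

```text
time_s: 14.13
eef_pos: [0.4646, 0.1755, 0.0997]
tool_rot: [-3.141, 0.0, 1.757]
force: [0.4, -0.0, -1.9]
grip_width: 0.462
finger_force: 61.5
```

>>> apply_moves([
  [[-1,0,0,0.04,0],[-1,0,0,0.08,0],[-1,0,0,0.105,0],[-1,0,0,0.105,0],[-1,0,0,0.105,0]],
])

```text
time_s: 14.55
eef_pos: [0.4649, 0.1756, 0.098]
tool_rot: [3.141, -0.0, 1.757]
force: [1.3, -0.2, 6.1]
grip_width: 0.463
finger_force: 62.5
```

>>> apply_moves([
  [[-1,0,0.16,0.005,0],[-1,0,0.32,0.005,0],[-1,0,0.48,0,0],[-1,0,0.64,0,0],[-1,0,0.8,0,0]],
])

```text
time_s: 14.97
eef_pos: [0.4839, 0.1793, 0.0977]
tool_rot: [-3.141, -0.0, 1.757]
force: [-4.6, -0.7, 6.2]
grip_width: 0.46
finger_force: 62.5
```

>>> apply_moves([
  [[-1,0,0.16,0,0],[-1,0,0.32,0,0],[-1,0,0.48,0,0],[-1,0,0.64,0,0],[-1,0,0.8,0,0]],
])

```text
time_s: 15.38
eef_pos: [0.5035, 0.183, 0.0977]
tool_rot: [-3.141, -0.0, 1.757]
force: [-4.6, -1.5, 6.5]
grip_width: 0.46
finger_force: 62.5
```

>>> apply_moves([
  [[-1,0,0.16,0,0],[-1,0,0.32,0,0],[-1,0,0.48,0,0],[-1,0,0.64,0,0],[-1,0,0.8,0,0]],
])

```text
time_s: 15.8
eef_pos: [0.5231, 0.1866, 0.0976]
tool_rot: [-3.141, -0.0, 1.757]
force: [-3.9, -0.7, 6.0]
grip_width: 0.459
finger_force: 62.5
```

>>> apply_moves([
  [[-1,0,0.16,0,0],[-1,0,0.32,0,0],[-1,0,0.48,0,0],[-1,0,0.64,0,0],[-1,0,0.8,0,0]],
])

```text
time_s: 16.22
eef_pos: [0.5427, 0.1903, 0.0976]
tool_rot: [-3.141, -0.0, 1.757]
force: [-4.9, -0.2, 6.5]
grip_width: 0.461
finger_force: 62.4
```

>>> apply_moves([
  [[-1,0,0.16,0,0],[-1,0,0.32,0,0],[-1,0,0.48,0,0]],
])

```text
time_s: 16.47
eef_pos: [0.5545, 0.1925, 0.0976]
tool_rot: [-3.141, -0.0, 1.757]
force: [-4.7, -2.5, 5.8]
grip_width: 0.458
finger_force: 62.4
```

>>> apply_moves([
  [[-1,0,0.04,-0.3,0],[-1,0,0.04,-0.7,0],[-1,0,0.04,-0.8,0],[-1,0,0.04,-0.8,0]],
])

```text
time_s: 16.8
eef_pos: [0.5564, 0.193, 0.1189]
tool_rot: [3.14, -0.0, 1.757]
force: [-0.1, 0.3, -1.1]
grip_width: 0.461
finger_force: 61.6
```

>>> apply_moves([
  [[-1,0,-1,0,0],[-1,0,-2,0,0],[-1,0,-3,0,0],[-1,0,-3.74,0,0],[-1,0,-3.74,0,0]],
])

```text
time_s: 17.22
eef_pos: [0.4606, 0.1747, 0.1175]
tool_rot: [-3.14, 0.0, 1.758]
force: [0.8, 0.1, -2.2]
grip_width: 0.462
finger_force: 61.7
```

>>> apply_moves([
  [[-1,0,0,0.3,0],[-1,0,0,0.6,0],[-1,0,0,0.7,0],[-1,0,0,0.7,0],[-1,0,0,0.7,0]],
])

```text
time_s: 17.63
eef_pos: [0.4641, 0.1754, 0.0996]
tool_rot: [-3.141, 0.0, 1.757]
force: [-0.1, -0.4, -1.4]
grip_width: 0.455
finger_force: 61.7
```

Three strokes are done. I add a fourth for margin.

>>> apply_moves([
  [[-1,0,0,0.04,0],[-1,0,0,0.08,0],[-1,0,0,0.105,0],[-1,0,0,0.105,0],[-1,0,0,0.105,0]],
])

```text
time_s: 18.05
eef_pos: [0.4645, 0.1756, 0.0979]
tool_rot: [3.14, -0.0, 1.757]
force: [-0.3, 0.1, 4.6]
grip_width: 0.461
finger_force: 62.7
```

>>> apply_moves([
  [[-1,0,0.16,0.005,0],[-1,0,0.32,0.005,0],[-1,0,0.48,0,0],[-1,0,0.64,0,0],[-1,0,0.8,0,0]],
])

```text
time_s: 18.47
eef_pos: [0.4836, 0.1792, 0.0977]
tool_rot: [-3.141, -0.0, 1.757]
force: [-4.4, 0.0, 6.2]
grip_width: 0.458
finger_force: 62.7
```

>>> apply_moves([
  [[-1,0,0.16,0,0],[-1,0,0.32,0,0],[-1,0,0.48,0,0],[-1,0,0.64,0,0],[-1,0,0.8,0,0]],
])

```text
time_s: 18.88
eef_pos: [0.5032, 0.1829, 0.0977]
tool_rot: [-3.141, -0.0, 1.757]
force: [-4.1, -0.6, 6.8]
grip_width: 0.459
finger_force: 62.7
```

>>> apply_moves([
  [[-1,0,0.16,0,0],[-1,0,0.32,0,0],[-1,0,0.48,0,0],[-1,0,0.64,0,0],[-1,0,0.8,0,0]],
])

```text
time_s: 19.3
eef_pos: [0.5227, 0.1866, 0.0976]
tool_rot: [-3.141, -0.0, 1.757]
force: [-3.3, -0.5, 6.9]
grip_width: 0.467
finger_force: 62.7
```

>>> apply_moves([
  [[-1,0,0.16,0,0],[-1,0,0.32,0,0],[-1,0,0.48,0,0],[-1,0,0.64,0,0],[-1,0,0.8,0,0]],
])

```text
time_s: 19.72
eef_pos: [0.5424, 0.1903, 0.0976]
tool_rot: [-3.141, -0.0, 1.757]
force: [-3.8, -0.1, 5.5]
grip_width: 0.463
finger_force: 62.6
```

>>> apply_moves([
  [[-1,0,0.16,0,0],[-1,0,0.32,0,0],[-1,0,0.48,0,0]],
])

```text
time_s: 19.97
eef_pos: [0.5541, 0.1925, 0.0976]
tool_rot: [-3.141, -0.0, 1.757]
force: [-3.6, -1.1, 6.4]
grip_width: 0.463
finger_force: 62.6
```

>>> apply_moves([
  [[-1,0,0.04,-0.3,0],[-1,0,0.04,-0.8,0],[-1,0,0.04,-1.6,0],[-1,0,0.04,-1.6,0],[-1,0,0.04,-1.6,0]],
])

```text
time_s: 20.38
eef_pos: [0.5559, 0.1929, 0.1385]
tool_rot: [3.14, -0.0, 1.757]
force: [0.2, -0.3, -2.7]
grip_width: 0.459
finger_force: 61.9
```

>>> apply_moves([
  [[-1,-1.4,-0.5,0,0],[-1,-2.8,-1.0,0,0],[-1,-4.2,-1.5,0,0],[-1,-5.6,-2.0,0,0],[-1,-6.4,-2.2,0,0]],
])

```text
time_s: 20.8
eef_pos: [0.5293, 0.0222, 0.1367]
tool_rot: [-3.14, 0.0, 1.756]
force: [0.7, 0.3, -0.7]
grip_width: 0.46
finger_force: 61.8
```

>>> apply_moves([
  [[-1,-1.4,-0.5,0,0.09],[-1,-2.8,-1.0,0,0.18],[-1,-4.2,-1.5,0,0.18],[-1,-5.2,-1.9,0,0.18],[-1,-5.4,-1.93,0,0.18]],
])

```text
time_s: 21.22
eef_pos: [0.507, -0.1199, 0.1367]
tool_rot: [-3.14, 0.001, 1.735]
force: [0.2, -0.1, -1.4]
grip_width: 0.461
finger_force: 61.8
```

>>> apply_moves([
  [[-1,0,0,0,0],[-1,0,0,0,0],[-1,0,0,0,0]],
])

```text
time_s: 21.47
eef_pos: [0.5085, -0.1154, 0.1371]
tool_rot: [-3.141, -0.0, 1.739]
force: [0.1, 0.0, -1.3]
grip_width: 0.457
finger_force: 61.8
```

>>> apply_moves([
  [[-1,-0.03,0.01,1.2,0],[-1,-0.03,0.01,2.4,0],[-1,-0.03,0.01,3.2,0],[-1,-0.03,0.01,3.6,0],[-1,-0.03,0.01,3.6,0]],
])

```text
time_s: 21.88
eef_pos: [0.5077, -0.1158, 0.0455]
tool_rot: [-3.138, -0.001, 1.74]
force: [-1.1, 0.5, -0.8]
grip_width: 0.462
finger_force: 61.8
```

>>> apply_moves([
  [[-1,0,0,0,0],[-1,0,0,0,0]],
])

```text
time_s: 22.05
eef_pos: [0.5099, -0.1169, 0.0488]
tool_rot: [3.14, 0.001, 1.739]
force: [0.2, 0.3, -1.3]
grip_width: 0.46
finger_force: 61.8
```

Run:
```python
from h import *
p,d=ctrl.grab_frame("wrist"); cv2.imwrite("pics/w5.png",p[:,:,::-1])
```

```text
(no output)
```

View pics/w5.png

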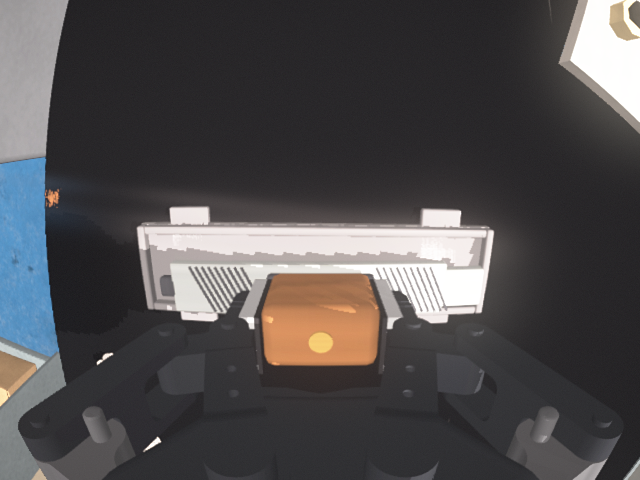

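The wrist view shows the file aligned over the tray, about 1 cm above the floor and inside the rim (blade 172–483, tray 148–487). I lower it gently with a small backward correction.

>>> apply_moves([
  [[-1,0.03,-0.06,0.1,0],[-1,0.03,-0.06,0.2,0],[-1,0.03,-0.06,0.3,0],[-1,0.03,-0.06,0.38,0],[-1,0.03,-0.06,0.38,0]],
])

```text
time_s: 22.52
eef_pos: [0.5073, -0.1166, 0.038]
tool_rot: [3.141, 0.0, 1.738]
force: [-0.6, -0.1, 0.1]
grip_width: 0.461
finger_force: 61.7
```

>>> apply_moves([
  [[-1,0,0,0,0],[-1,0,0,0,0]],
])

```text
time_s: 22.68
eef_pos: [0.5073, -0.1166, 0.038]
tool_rot: [3.141, 0.0, 1.738]
force: [-1.5, -0.8, 2.1]
grip_width: 0.46
finger_force: 62.2
```

>>> apply_moves([
  [[0.2,0,0,0,0],[0.4,0,0,0,0],[0.7,0,0,0,0],[1,0,0,0,0],[1,0,0,0,0]],
])

```text
time_s: 23.1
eef_pos: [0.5074, -0.1166, 0.0379]
tool_rot: [3.142, 0.0, 1.738]
force: [-1.2, -0.1, -0.8]
grip_width: 0.999
finger_force: 0.0
```

>>> apply_moves([
  [[1,0,0,0,0],[1,0,0,0,0]],
])

```text
time_s: 23.27
eef_pos: [0.5073, -0.1166, 0.0379]
tool_rot: [3.142, -0.0, 1.738]
force: [-0.6, -1.2, 0.4]
grip_width: 1.001
finger_force: 0.0
```

>>> apply_moves([
  [[1,0,0,-0.4,0],[1,0,0,-1.4,0],[1,0,0,-2.8,0],[1,0,0,-4.2,0],[1,0,0,-4.92,0]],
])

```text
time_s: 23.68
eef_pos: [0.5083, -0.1168, 0.1656]
tool_rot: [3.138, 0.002, 1.738]
force: [0.1, -0.0, -0.2]
grip_width: 0.999
finger_force: 0.0
```

>>> apply_moves([
  [[1,0,0,0,0],[1,0,0,0,0],[1,0,0,0,0]],
])

```text
time_s: 23.93
eef_pos: [0.507, -0.1165, 0.1608]
tool_rot: [-3.141, -0.0, 1.738]
force: [0.3, -0.2, -0.3]
grip_width: 0.998
finger_force: 0.0
```

```bash
python3 w.py w6 "(.508,-.115)" "[(.044,.06),(.0085,.013)]"
```

```text
23.9333 [ 0.507  -0.1165  0.1608] [-3.141 -0.     1.738] [ 0.28 -0.24 -0.32] 0.9983635756985119 0.022
file_grip 0.7 [322. 233.] [ 0.5073 -0.1154  0.034 ]
0.044 0.06 2150 [ 506.6 -114.7] [39.5 22.6] 9.7 0.0524
0.0085 0.013 6562 [ 505.6 -112.9] [172.3  45.2] 9.1 0.0107
```

View pics/w6.png

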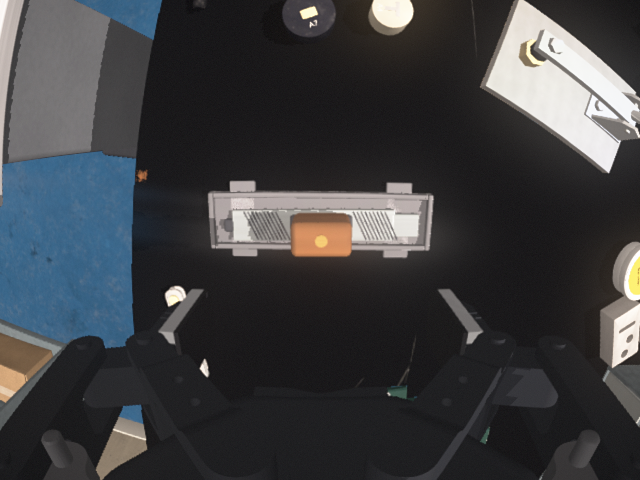

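The file lies in its tray as before (grip at 322,233, toe at the right) and the gripper is clear. I hand in.

```bash
python3 -c "
from cell import ctrl
print(ctrl.hand_in())"
```

```text
the job is handed in; nothing more can be done
None
```

I made four forward strokes at about 6–10 N (sampled between moves, never near 16), each from the front to the back of the blade. I lifted the file clear on every return, put it back in its tray as it lay (to within 1–2 mm), and handed the job in at about 24 s.

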